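# Shut the scoop away in the tray tier

## Robot

A 6-joint arm with a two-finger parallel gripper is mounted at the origin on the work surface. World frame = base frame: x ahead of the robot, y to its left, z up, the work surface at z = 0. Lengths are in m, angles in rad, forces in N, time in s.
With the tool pointing down it reaches from about 0.25 to 0.775 m from the base axis. Payload 4 kg.
Tool frame: the origin (TCP) lies midway between the tips of the shut fingers; the grasp point (between the pads) lies 19 mm behind it; z points along the fingers, x is the direction in which the jaws open and shut, and the axes are right-handed (so a half turn about z gives the same grasp; the last joint's range is limited). The gripper opens to 94 mm and grips with 3 to 60 N. Pads are 16 mm wide; open, the fingers measure 119 mm over their backs; the gripper's body (75 mm by 177 mm) begins 78 mm behind the grasp point.
Start: joints at [-1.371, 0.087, 1.371, -0, 1.684, -0.103], TCP at [0.164, -0.525, 0.174] pointing down, gripper open.
Joint ranges: [-3.1, 3.1], [-0.76, 2.03], [0.27, 2.55], [-1.08, 4.22], [0.17, 2.65], [-2.57, 2.57]. Speed limits (rad/s): [2.79, 2.79, 3.14, 3.14, 3.14, 3.14].

## Interface

Orientations are given as [roll, pitch, yaw] about the fixed x, y, z axes, in that order (R = Rz(yaw) Ry(pitch) Rx(roll)).
In Python, from bench import robot, eyes, close_job gives the robot as it stands.
- The arm moves only by the shell command python3 -m jog 'ROWS'. ROWS is JSON, a list of rows, each a list of 3 entries, a list of its own where there are three numbers: the turn, a rotation vector about the tool's x, y, z in degrees, then the shift along the tool's x, y, z in mm, then the closure, from -1 (fully open) to 1 (shut). In form: [[[wx, wy, wz], [x, y, z], claw], ...]. A call has 1 to 5 rows; each row is the pose to reach, as a shift and turn from the pose commanded when the call began, along the tool's axes at that moment; what a row does not reach only later rows make up. A row lasts 1/10 s, in which the tool goes at most 50 mm and 8.59 degrees, less where a joint would pass 70% of its speed; a pose out of reach is approached as far as the arm can. A call with a gripper value outside its range is refused whole. The fingers move at their own pace and stop on an object; the grip force is fixed at half the most. Time passes only in rows, so rows that repeat a pose let the fingers close. It gives the time, the measured TCP pose, the force and the opening at its end, in the units of the state.
- robot.get_obs(): the state, without advancing time (a new reading comes with each control period).
- eyes.snapshot(name): name is "scene" or "top" or "wrist"; returns (picture, depth): 400x640x3 uint8, red, green, blue; 400x640 float32, m along the optical axis (not along the pixel's ray), 0 where there is no reading.
- eyes.camera_params(name): a dict with "mtx" (3x3 intrinsics, pixels), "k1" (the pictures are not rectified: a ray, as slopes to the right and down, at radius r is drawn at 1 + k1 r^2 times it, then the intrinsics apply), "world_to_cam" (4x4, takes a point from world to camera coordinates). Camera axes: x right, y up, looking along -z (the intrinsics and any distortion apply to the point x, -y, -z); pixel columns grow to the right and rows downward; lengths in m; the calibration is good to about 2 mm. A picture is of the moment at which its call begins: read the wrist's pose just before it. camera_params takes no time and is no camera call; for the wrist camera it gives the pose at the moment of the call.
- close_job(): hands the job in, once; it reports no verdict.
The state is a dict: "time": time; "joint_positions": joint angles; "qvel": joint speeds; "joint_torque": joint torques, N m; "tool_pos": TCP position; "ee_rot": TCP orientation; "wrist_force": force on the tool from outside, world axes, zero at the start; "wrist_torque": the same for the moment, N m; "width": finger opening in m.
Only numpy, scipy, OpenCV 4.12 (cv2) and the standard library are available. Lean on these libraries where they do the work, as an engineer would, in place of code of your own. Each camera call takes 0.05 s, during which the arm holds its last target. There are 200 camera calls.

## Task

Slide the blue gate of the tray tier clear of the bay with the yellow liner, put the scoop in through that bay's mouth, under the upper tray, so that it lies flat on the liner, wholly inside with its handle towards the mouth, and let it go. Then slide the gate back squarely across that bay to shut the scoop in. Leave the wheel axle assembly, jar, beaker, tin and brick separator where they are.

Things in the scene. Friction and masses are not known exactly. Their poses are not given: they have to be found in the camera images.
- tier: Fixed tray tier, 200 (x) x 272 (y) x 225 mm high; origin under its centre, open front faces its own -x. Two bays side by side, centred at y = +60 and -60, 114 mm wide inside, from the mouth at x = -100 to the back wall's inside at x = +90; floor top z = 6; clear walls 6 mm thick up to z = 48 beside, between and behind the bays. Steel posts 12 mm square at x = +-94, y = +-130.
- tier_roof (a point): Middle of the lower front edge of the translucent upper tray that roofs both bays (tier x = -100, y = 0, z = 170); the tray reaches from there to tier x = +100, y +-136, top at z = 225. Axes as the tier's.
- tier_sill (a point): Middle of the top of the aluminium gate track that forms a sill across both mouths (tier x = -110, y = 0, z = 12): 20 mm deep (tier x -120 to -100), 250 mm long, 6 mm higher than the bay floors.
- gate (a joint): Sliding gate, m along the tier's +y: 0 = midway, +0.060 squarely across the bay at tier y = +60, -0.060 across the one at y = -60; stops at +-0.064. Blue panel 116 wide (y), 6 thick, tier z 13 to 81, tier x -111 to -105; friction about 1.5 N, stays where left.
- gate_grip (a point): Grip point of the gate's white fin: the fin is 14 mm thick (y), stands 40 mm out of the panel towards the robot (tier x -151 to -111), z 31 to 75 of the tier; this point is its middle (tier x = -134, z = 55). Axes as the tier's.
- card: Yellow liner sheet (170 x 96 x 1 mm) on the floor of the bay where the scoop belongs (either bay); origin at the middle of the bay's floor, axes parallel to the tier's. The axle assembly stands in the other bay.
- scoop: Loose stainless scoop, 160 mm long (x) x 84 wide x 41 high, about 0.17 kg; origin at mid-length on its underside. Open-fronted bowl from x = -10 to +80, walls 3 mm, 40 mm high at the back; handle bar from x = -80 to -10, 18 wide (y), 14 high, its middle at z = 34.
- scoop_grip (a point): Point in the scoop's handle to grip: scoop x = -50, z = 34, axes as the scoop's.
- axle: Loose grey wheel axle assembly in the other bay, 64 x 92 x 46 mm, origin under its centre; must stay.
- jar: Loose glass jar with aluminium lid, 76 mm diameter, 115 high, origin under its centre; must stay.
- separator: Loose orange brick separator lying flat, 130 (x) x 30 x 18 mm, origin under its centre; must stay.
- beaker: Loose green plastic beaker, 60 mm diameter, 80 high, origin under its centre; must stay.
- tin: Loose steel tin with a white label, 58 mm diameter, 82 high, origin under its centre; must stay.
There are look-alikes about, which are no part of the job. What is shaped like the scoop but purple or red is not meant.

How it is judged:
On the way, in this order (a step that is already met when the one before it is completed fails the run):
1. the gate is slid clear of the liner's bay (its grip 112 mm or more to the side of the bay's middle) with the scoop not yet in ((y of gate_grip in the frame of card above 0.112 m or y of gate_grip in the frame of card below -0.112 m) and distance between scoop and card above 0.1 m), for 0.2 s.
2. the scoop lies flat and let go in the liner's bay, handle towards the mouth, with the gate still clear (x of scoop in the frame of card between -0.02 and 0.02 m and y of scoop in the frame of card between -0.018 and 0.018 m and z of scoop in the frame of card below 0.006 m and angle between scoop's own z axis and vertical below 0.08 rad and x of scoop_grip in the frame of card below -0.02 m and contact force between the fingers and scoop below 0.3 N and (y of gate_grip in the frame of card above 0.112 m or y of gate_grip in the frame of card below -0.112 m) and linear speed of scoop below 0.02 m/s), for 0.2 s.
At the end, for the whole second after the job is handed in: The scoop lies released, at rest and level (0.08 rad) on the yellow liner, its middle within 20 mm lengthways and 18 mm sideways of the bay's middle, handle towards the mouth; the gate is within 10 mm of square across that bay; bystanders moved under 25 mm (x of scoop in the frame of card between -0.02 and 0.02 m and y of scoop in the frame of card between -0.018 and 0.018 m and z of scoop in the frame of card below 0.006 m and angle between scoop's own z axis and vertical below 0.08 rad and x of scoop_grip in the frame of card below -0.02 m and contact force between the fingers and scoop below 0.3 N and linear speed of scoop below 0.02 m/s and y of gate_grip in the frame of card between -0.01 and 0.01 m); the robot touches nothing.
It fails at once if the jar is displaced more than 25 mm (distance of jar from where it was at the start of the episode above 0.025 m).
It fails at once if the brick separator is displaced more than 25 mm (distance of separator from where it was at the start of the episode above 0.025 m).
It fails at once if the wheel axle assembly is displaced more than 25 mm (distance of axle from where it was at the start of the episode above 0.025 m).
It fails at once if the green beaker is displaced more than 25 mm (distance of beaker from where it was at the start of the episode above 0.025 m).
It fails at once if the tin is displaced more than 25 mm (distance of tin from where it was at the start of the episode above 0.025 m).
It also fails if it takes over 70 s, if anything falls off the work surface, if the arm or the gripper's body presses on something with over 40 N, if the wrist force passes 120 N, or if a joint passes its speed limit or range.

## Working session

There is one attempt and no reset: what is moved stays moved. The work goes in short steps, Python scripts to look and compute and a shell command to move; the robot and the scene stay as the last step left them, time stands still between calls to the robot, and variables do not carry over. Pictures are saved under pics/ and viewed, about 8 in all and at most 12, crops included, and the job is handed in when it is done.

```bash
ls; mkdir -p pics
cat > h.py <<'E'
import numpy as np, cv2
from bench import robot, eyes
def snap(n,tag):
    p=eyes.camera_params(n); im,d=eyes.snapshot(n)
    cv2.imwrite(f'pics/{tag}.png',im[:,:,::-1]); np.savez(f'pics/{tag}.npz',im=im,d=d,K=p['mtx'],k1=p['k1'],T=p['world_to_cam'])
    return im,d,p
def load(tag):
    z=np.load(f'pics/{tag}.npz'); return z['im'],z['d'],dict(mtx=z['K'],k1=float(z['k1']),world_to_cam=z['T'])
def slopes(p,uv):
    K=np.array(p['mtx']); return cv2.undistortPoints(np.array(uv,float).reshape(-1,1,2),K,np.array([p['k1'],0,0,0,0.])).reshape(-1,2)
def pts(p,uv,d):  # depth -> world
    s=slopes(p,uv); d=np.asarray(d,float).reshape(-1,1); c=np.hstack([s*d,d])*[1,-1,-1]
    T=np.linalg.inv(p['world_to_cam']); return c@T[:3,:3].T+T[:3,3]
def plane(p,uv,z):
    o=np.linalg.inv(p['world_to_cam'])[:3,3]; q=pts(p,uv,np.ones(len(np.reshape(uv,(-1,2))))); r=q-o
    return o+r*((z-o[2])/r[:,2:])
E
python3 - <<'E'
from h import *
for n in('scene','top'):
    im,d,p=snap(n,n+'0'); T=np.linalg.inv(p['world_to_cam']); print(n,T.round(3).tolist(),np.array(p['mtx']).tolist(),p['k1'],(d==0).mean())
E
```

```text
pics
scene [[0.982, 0.149, -0.118, 0.325], [-0.19, 0.727, -0.66, -0.891], [-0.013, 0.67, 0.742, 1.059], [0.0, 0.0, 0.0, 1.0]] [[395.5433751178192, 0.0, 327.50144155061554], [0.0, 395.5433751178192, 204.6106139786645], [0.0, 0.0, 1.0]] -0.010843631784404255 0.00410546875
top [[-0.003, 0.988, -0.156, 0.264], [-1.0, -0.003, -0.002, -0.069], [-0.002, 0.156, 0.988, 1.514], [0.0, 0.0, 0.0, 1.0]] [[467.4659034437138, 0.0, 311.7945471715178], [0.0, 467.4659034437138, 201.62900709496725], [0.0, 0.0, 1.0]] -0.03234081212978662 0.004078125
```

View pics/scene0.png

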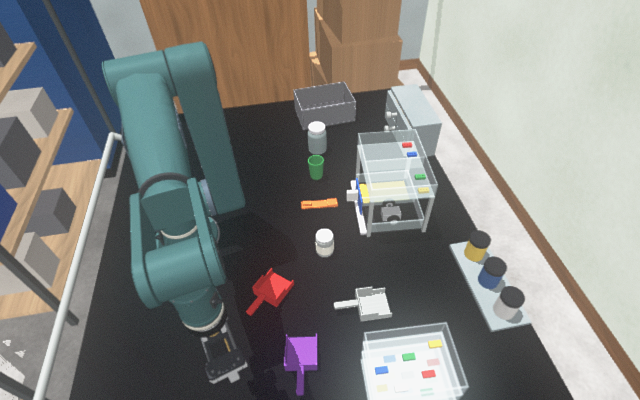

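View pics/top0.png

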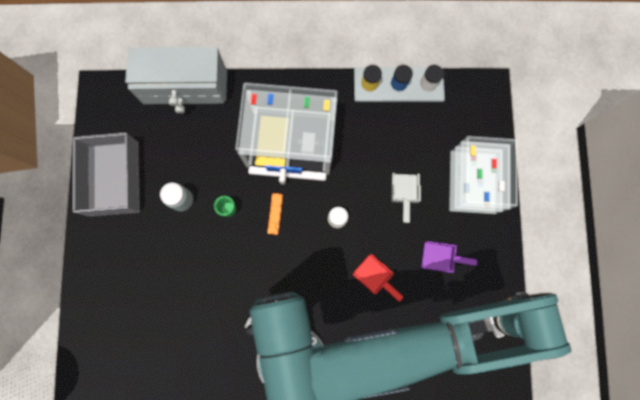

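The scene view shows the tier at (395,180), the steel scoop at (368,303), and the tin and separator in front of the tier. In the top view the tier spans (238–337, 85–180). The liner is in the left (+y) bay, the gate's fin is at about (283,176), and the scoop is at (406,190) with its handle towards the robot. I'll enlarge the top view to read the edges.

Run:
```python
from h import *
im,d,p=load('top0')
c=im[75:235,230:430]; c=cv2.resize(c,None,fx=4,fy=3.75,interpolation=cv2.INTER_CUBIC)
c=cv2.resize(im[75:225,230:430],None,fx=4,fy=4,interpolation=cv2.INTER_CUBIC)
cv2.imwrite('pics/topcrop.png',c[:,:,::-1])
# scoop: depth points above table in window
def cloud(im,d,p,x0,x1,y0,y1):
    v,u=np.mgrid[y0:y1,x0:x1]; uv=np.c_[u.ravel(),v.ravel()]; dd=d[y0:y1,x0:x1].ravel(); return uv,pts(p,uv,dd)
uv,w=cloud(im,d,p,385,428,165,228)
print('table z',np.median(w[:,2]))
m=(im[uv[:,1],uv[:,0]].min(1)>90)
print(m.sum(),np.percentile(w[m],[0,5,50,95,100],axis=0).round(3).tolist())
for a in (34,41): 
  pass
h=m&(uv[:,1]>203); print('handle',w[h].mean(0).round(4),np.ptp(w[h],0).round(3))
for v in range(203,225,2):
    s=m&(uv[:,1]==v); 
    if s.any(): print(v,uv[s,0].min(),uv[s,0].max(),w[s].mean(0).round(3))
for v in range(168,203,4):
    s=m&(uv[:,1]==v); 
    if s.any(): print(v,uv[s,0].min(),uv[s,0].max(),w[s].mean(0).round(3))
```

```text
table z 0.0020170015129461483
978 [[0.264, -0.425, -0.007], [0.449, -0.411, -0.002], [0.537, -0.372, 0.006], [0.59, -0.33, 0.044], [0.599, -0.069, 1.514]]
handle [ 0.4614 -0.3698  0.0302] [0.062 0.034 0.057]
203 403 410 [ 0.493 -0.371  0.031]
205 403 410 [ 0.487 -0.371  0.03 ]
207 403 410 [ 0.48  -0.371  0.03 ]
209 403 410 [ 0.473 -0.37   0.032]
211 403 410 [ 0.467 -0.37   0.03 ]
213 403 410 [ 0.461 -0.37   0.03 ]
215 403 409 [ 0.454 -0.367  0.034]
217 403 410 [ 0.447 -0.369  0.033]
219 403 410 [ 0.441 -0.369  0.032]
221 403 409 [ 0.435 -0.367  0.033]
176 392 419 [ 0.575 -0.366  0.06 ]
180 392 419 [ 0.574 -0.376  0.006]
184 392 420 [ 0.56  -0.376  0.008]
188 392 420 [ 0.546 -0.376  0.01 ]
192 392 420 [ 0.533 -0.375  0.01 ]
196 392 420 [ 0.519 -0.375  0.01 ]
200 392 420 [ 0.503 -0.369  0.032]
```

View pics/topcrop.png

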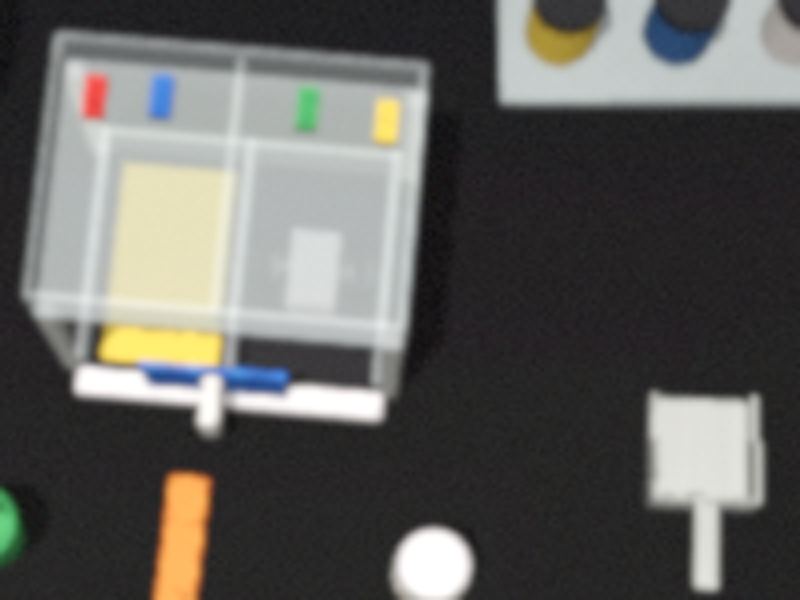

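The enlarged view shows the liner's corners near (122,163), (235,172), (222,362) and (98,360) in crop pixels. The gate is about midway, with its fin at (210,405). The scoop's handle points down the image.

Run:
```python
from h import *
def rect(p,m,z,fx=1):
    c=max(cv2.findContours(m.astype(np.uint8),cv2.RETR_EXTERNAL,cv2.CHAIN_APPROX_NONE)[0],key=cv2.contourArea).reshape(-1,2)
    w=plane(p,c,z)[:,:2]; return cv2.minAreaRect((w*1000).astype(np.float32)),w
for tag,box in(('top0',(245,105,293,168)),('scene0',(355,165,420,215))):
    im,d,p=load(tag); hsv=cv2.cvtColor(im,cv2.COLOR_RGB2HSV)
    x0,y0,x1,y1=box
    w=np.zeros(im.shape[:2],bool); w[y0:y1,x0:x1]=1
    m=w&(hsv[...,0]>18)&(hsv[...,0]<38)&(hsv[...,1]>45)&(hsv[...,2]>110)
    m=cv2.morphologyEx(m.astype(np.uint8),cv2.MORPH_CLOSE,np.ones((5,5)))
    r,_=rect(p,m,.007); print(tag,'card',np.round(r[0],1),np.round(r[1],1),r[2], cv2.boxPoints(r).round(0).tolist())
im,d,p=load('top0'); hsv=cv2.cvtColor(im,cv2.COLOR_RGB2HSV)
# track: white
m=np.zeros(im.shape[:2],bool); m[160:186,240:335]=1
m&=(im.min(2)>170)
vv,uu=np.nonzero(m); print('track px',uu.min(),uu.max())
# front lower edge z=0.012?? : last white row per column
f=[(u,vv[uu==u].max()) for u in range(252,325) if (uu==u).any() and not 275<u<292]
F=plane(p,f,.006); k=np.polyfit(F[:,1],F[:,0],1); print('track front: x=%.4f*y+%.4f'%tuple(k),'yaw deg',-np.degrees(np.arctan(k[0])))
ends=plane(p,[(uu.min()-.5,171),(uu.max()+.5,178)],.012); print('track ends',ends.round(4).tolist())
# fin depth
v,u=np.mgrid[166:186,274:296]; uv=np.c_[u.ravel(),v.ravel()]; w=pts(p,uv,d[166:186,274:296].ravel())
s=(w[:,2]>.06)&(w[:,2]<.1)&(im[uv[:,1],uv[:,0]].min(1)>150); print('fin top',s.sum(),w[s].mean(0).round(4),w[s].min(0).round(3),w[s].max(0).round(3))
# roof edges: depth
# scoop bowl rect and others
def blob(box,cond,z,name):
    x0,y0,x1,y1=box; w=np.zeros(im.shape[:2],bool); w[y0:y1,x0:x1]=1
    r,_=rect(p,w&cond,z); print(name,np.round(r[0],1),np.round(r[1],1),round(r[2],1))
blob((385,165,428,228),im.min(2)>90,.0,'scoop z0'); 
blob((400,203,414,228),im.min(2)>90,.041,'handle z41')
blob((262,185,290,240),(hsv[...,0]<18)&(hsv[...,1]>150),.018,'separator')
blob((320,200,355,232),im.min(2)>120,.082,'tin')
blob((205,190,240,220),(hsv[...,0]>45)&(hsv[...,0]<85)&(hsv[...,1]>80),.08,'beaker')
blob((155,178,195,213),im.min(2)>120,.115,'jar')
print(robot.get_obs())
```

```text
top0 card [734.8  67.3] [ 75.8 108.8] 84.41746520996094 [[677.0, 35.0], [785.0, 24.0], [793.0, 100.0], [684.0, 110.0]]
scene0 card [636.2  76.9] [99.6 27.8] 85.4197006225586 [[618.0, 28.0], [646.0, 26.0], [654.0, 125.0], [626.0, 128.0]]
track px 249 329
track front: x=0.0942*y+0.5866 yaw deg -5.379401966351342
track ends [[0.6042, 0.1412, 0.012], [0.5797, -0.125, 0.012]]
fin top 76 [0.5819 0.029  0.0752] [0.559 0.02  0.064] [0.607 0.052 0.086]
scoop z0 [ 517.3 -376.6] [ 92.6 164.6] 88.3
handle z41 [ 461.1 -366.4] [25.4 61.6] 88.0
separator [462.6  52.9] [ 39.8 136.5] 84.1
tin [ 442.3 -146. ] [58.7 62.3] 89.5
beaker [479.5 202.8] [75.4 66. ] 89.8
jar [508.6 359.2] [78.1 73.7] 2.3
{'time': 0.1, 'joint_positions': array([-1.37109586e+00,  8.78977192e-02,  1.37207891e+00,  1.65591948e-05,
        1.68355874e+00, -1.03113585e-01]), 'qvel': array([-4.78801801e-04, -1.26501686e-03, -4.23825730e-03, -5.22011905e-05,
        4.94364238e-04,  9.03962188e-04]), 'joint_torque': array([ 2.58564316e-03, -3.41251945e+01, -3.03302622e+01,  7.21781817e-02,
        3.04163026e-02, -9.91373008e-05]), 'tool_pos': array([ 0.16390225, -0.52445204,  0.17272445]), 'ee_rot': array([-3.14137632e+00,  1.93070561e-03, -1.26798022e+00]), 'wrist_force': array([-0.82000872, -0.24737228, -0.34232661]), 'wrist_torque': array([ 0.02905913, -0.0149472 ,  0.0002715 ]), 'width': 0.09425171556064305}
```

```bash
cat > plan.py <<'E'
# prints turn (deg) and shift (mm), in tool axes, from each waypoint to the next
import numpy as np
from scipy.spatial.transform import Rotation as R
from bench import robot
def pose(g,yaw,tilt,grasp=True):
    """g: world point; yaw (deg) of the heading the tool leans to; tilt deg from straight down; grasp->g is the grasp point"""
    r=R.from_euler('z',yaw-90,degrees=True)*R.from_euler('x',180,degrees=True)*R.from_euler('x',tilt,degrees=True)
    return np.array(g,float)+(0.019*r.as_matrix()[:,2] if grasp else 0),r
def now():
    o=robot.get_obs(); return np.array(o['tool_pos']),R.from_euler('xyz',o['ee_rot'])
def plan(ws,start=None):
    p,r=start or now()
    for q,s in ws:
        d=r.inv().apply(q-p)*1000; w=(r.inv()*s).as_rotvec(degrees=True)
        print(w.round(2).tolist(),d.round(1).tolist(),'|d|=%.0f |w|=%.1f'%(np.linalg.norm(d),np.linalg.norm(w)),'rows>=%d'%np.ceil(max(np.linalg.norm(d)/50,np.linalg.norm(w)/8.59)))
        p,r=q,s
E
python3 - <<'E'
from plan import *
from bench import eyes
c=eyes.camera_params('wrist'); T=np.linalg.inv(c['world_to_cam']); p,r=now()
print('cam in tool',r.inv().apply(T[:3,3]-p).round(3),'view dir tool',r.inv().apply(-T[:3,2]).round(3),'up',r.inv().apply(T[:3,1]).round(2),c['mtx'][0][0])
plan([pose((.26,-.40,.33),-5.4,0,0),pose((.36,-.20,.37),-5.4,0,0),pose((.40,.03,.37),-5.4,20,0)])
E
```

```text
cam in tool [-0.001 -0.066 -0.211] view dir tool [-0.     0.228  0.974] up [ 0.   -0.97  0.23] 289.68195165893616
[0.01, 0.11, 22.75] [-90.4, -128.9, -157.1] |d|=222 |w|=22.8 rows>=5
[0.0, 0.0, 0.0] [-208.5, -80.7, -40.0] |d|=227 |w|=0.0 rows>=5
[20.0, 0.0, 0.0] [-232.7, -18.2, -0.0] |d|=233 |w|=20.0 rows>=5
```

```bash
python3 -m jog '[[[0,0,22.7],[-90,-129,-157],-1],[[0,0,22.7],[-90,-129,-157],-1],[[0,0,22.7],[-90,-129,-157],-1],[[0,0,22.7],[-90,-129,-157],-1],[[0,0,22.7],[-90,-129,-157],-1]]'
python3 -m jog '[[[0,0,0],[-208,-81,-40],-1],[[0,0,0],[-208,-81,-40],-1],[[0,0,0],[-208,-81,-40],-1],[[0,0,0],[-208,-81,-40],-1],[[0,0,0],[-208,-81,-40],-1]]'
python3 -m jog '[[[35,0,0],[-233,-18,0],-1],[[35,0,0],[-233,-18,0],-1],[[35,0,0],[-233,-18,0],-1],[[35,0,0],[-233,-18,0],-1],[[35,0,0],[-233,-18,0],-1]]'
python3 -m jog '[[[0,0,0],[0,0,0],-1],[[0,0,0],[0,0,0],-1]]'
python3 -c "
from h import *
snap('wrist','w1')
from plan import *
p,r=now();print(p,r.as_euler('xyz',degrees=True))"
```

```text
time: 0.6
tool_pos: [0.262, -0.3991, 0.335]
ee_rot: [-3.138, -0.005, -1.662]
wrist_force: [-0.1, 0.0, 0.2]
width: 0.0937
time: 1.1
tool_pos: [0.3612, -0.1982, 0.3717]
ee_rot: [-3.14, -0.0, -1.661]
wrist_force: [0.2, -0.7, 0.0]
width: 0.0942
time: 1.6
tool_pos: [0.395, 0.0306, 0.3694]
ee_rot: [-2.524, 0.002, -1.665]
wrist_force: [0.6, -1.0, -0.6]
width: 0.094
time: 1.8
tool_pos: [0.3994, 0.0312, 0.3707]
ee_rot: [-2.531, -0.001, -1.658]
wrist_force: [-0.2, -0.9, -0.2]
width: 0.0942
[0.40007202 0.02912521 0.37063763] [-1.45045919e+02 -4.45743222e-02 -9.53021277e+01]
```

View pics/w1.png

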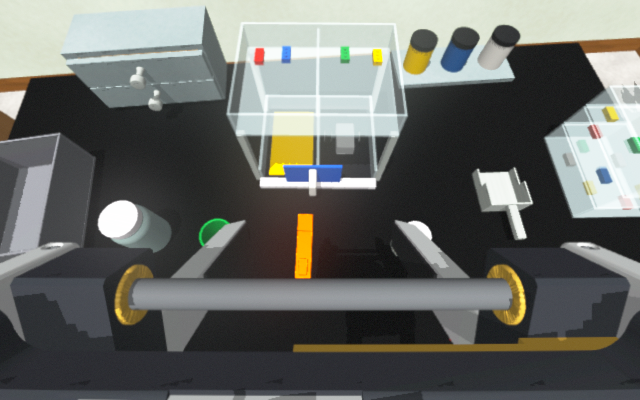

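In the wrist view the track runs from (260,184) to (376,184), the gate panel spans (285–342, 165–182), the fin is at (313,180), and the liner lies left of the divider with its front edge near row 172. The scoop is at (503,195).

Run:
```python
from h import *
im,d,p=load('w1')
hsv=cv2.cvtColor(im,cv2.COLOR_RGB2HSV)
w=(im.min(2)>190); 
row=[]
for v in range(176,194):
    u=np.nonzero(w[v,240:400])[0]+240; row.append((v,u.min() if len(u) else 0,u.max() if len(u) else 0,len(u)))
print(row)
e=[[259.5,183],[376.5,183]]
for z in(.012,): print('track ends',plane(p,e,z).round(4).tolist())
# front edge of track vs column
f=[(u,np.nonzero(w[176:200,u])[0].max()+176.5) for u in range(264,372) if not 303<u<322 and w[176:200,u].any()]
F=plane(p,f,.012); k=np.polyfit(F[:,1],F[:,0],1); print('front edge(z12) x=%.4f*y+%.4f'%tuple(k)); 
F0=plane(p,f,.0); print('   if z0',np.polyfit(F0[:,1],F0[:,0],1))
b=(hsv[...,0]>105)&(hsv[...,0]<130)&(hsv[...,1]>120); b[:,:270]=0;b[:,360:]=0;b[:155]=0;b[195:]=0
vv,uu=np.nonzero(b); print('blue',uu.min(),uu.max(),vv.min(),vv.max())
t=[(u,vv[uu==u].min()-.5) for u in range(290,338)]
B=plane(p,t,.081); print('panel top front/back x fit',np.polyfit(B[:,1],B[:,0],1),'ends',plane(p,[(uu.min()-.5,166),(uu.max()+.5,166)],.081).round(4).tolist())
y=(hsv[...,0]>20)&(hsv[...,0]<35)&(hsv[...,1]>120)&(hsv[...,2]>120); y[:,:262]=0;y[:,330:]=0;y[:100]=0;y[180:]=0
for v in range(106,178,4):
    u=np.nonzero(y[v])[0]
    if len(u): print(v,u.min(),u.max(),plane(p,[(u.min()-.5,v),(u.max()+.5,v)],.007)[:,:2].round(4).tolist())
# fin
for v in range(166,200,3): print(v,np.nonzero(w[v,295:335])[0]+295)
v,u=np.mgrid[160:200,300:326]; uv=np.c_[u.ravel(),v.ravel()]; W=pts(p,uv,d[160:200,300:326].ravel())
s=(abs(W[:,2]-.075)<.006)&(im[uv[:,1],uv[:,0]].min(1)>150); print('fin top',s.sum(),W[s].mean(0).round(4),W[s].min(0).round(3),W[s].max(0).round(3))
```

```text
[(176, np.int64(309), np.int64(315), 7), (177, np.int64(261), np.int64(315), 24), (178, np.int64(260), np.int64(375), 67), (179, np.int64(260), np.int64(375), 68), (180, np.int64(260), np.int64(375), 69), (181, np.int64(260), np.int64(375), 70), (182, np.int64(260), np.int64(375), 113), (183, np.int64(260), np.int64(375), 116), (184, np.int64(260), np.int64(375), 116), (185, np.int64(260), np.int64(375), 116), (186, np.int64(261), np.int64(375), 110), (187, np.int64(298), np.int64(374), 64), (188, np.int64(310), np.int64(314), 5), (189, 0, 0, 0), (190, 0, 0, 0), (191, 0, 0, 0), (192, 0, 0, 0), (193, 0, 0, 0)]
track ends [[0.6072, 0.1441, 0.012], [0.5851, -0.1083, 0.012]]
front edge(z12) x=0.1012*y+0.5846
   if z0 [0.10118862 0.58998752]
blue 284 342 165 181
panel top front/back x fit [0.05218993 0.60222976] ends [[0.6064, 0.0842, 0.081], [0.5964, -0.0303, 0.081]]
138 272 313 [[0.723, 0.116], [0.7145, 0.0184]]
142 271 313 [[0.7123, 0.1186], [0.7036, 0.0192]]
146 271 313 [[0.7015, 0.1188], [0.6928, 0.0201]]
150 271 312 [[0.6908, 0.1191], [0.6824, 0.0232]]
154 270 312 [[0.6805, 0.1216], [0.6719, 0.024]]
158 270 312 [[0.6701, 0.1218], [0.6616, 0.0249]]
162 270 312 [[0.6598, 0.1221], [0.6513, 0.0257]]
166 270 282 [[0.6496, 0.1223], [0.6471, 0.0933]]
170 269 283 [[0.6397, 0.1248], [0.6368, 0.0915]]
174 269 284 [[0.6298, 0.125], [0.6267, 0.0897]]
166 []
169 [310 311 312 313 314]
172 [309 310 311 312 313 314 315]
175 [309 310 311 312 313 314 315]
178 [309 310 311 312 313 314 315]
181 [309 310 311 312 313 314 315]
184 [295 296 297 298 299 300 301 302 303 304 305 306 307 308 309 310 311 312
 313 314 315 316 317 318 319 320 321 322 323 324 325 326 327 328 329 330
 331 332 333 334]
187 [298 299 300 301 302 306 307 309 310 311 312 313 314 315 323 324 327 328
 329 330 331 332 333 334]
190 []
193 []
196 []
199 []
fin top 139 [0.5777 0.031  0.075 ] [0.558 0.023 0.069] [0.605 0.042 0.081]
```

```bash
cat >> plan.py <<'E'
YAW=-5.5; TO=np.array([.7075,.0075,0])
def tw(x,y,z): return TO+R.from_euler('z',YAW,degrees=True).apply(np.array([x,y,z])/1000)
def back(q,mm): return (q[0]-q[1].as_matrix()[:,2]*mm/1000,q[1])
E
python3 - <<'E'
from plan import *
g=pose(tw(-142,10.5,58),YAW,45); print(g[0],back(g,90)[0])
plan([back(g,90),g])
E
```

```text
[0.5805333  0.03027407 0.04456497] [0.51718667 0.03637365 0.10820458]
[10.05, 0.09, 0.18] [-18.2, 55.3, 281.5] |d|=287 |w|=10.0 rows>=6
[0.0, 0.0, 0.0] [0.0, -0.0, 90.0] |d|=90 |w|=0.0 rows>=2
```

```bash
python3 -m jog '[[[10,0,0.2],[-9,28,141],-1],[[10,0,0.2],[-9,28,141],-1],[[10,0,0.2],[-9,28,141],-1]]'
python3 -m jog '[[[0,0,0],[-9,52,134],-1],[[0,0,0],[-9,52,134],-1],[[0,0,0],[-9,52,134],-1],[[0,0,0],[-9,52,134],-1],[[0,0,0],[-9,52,134],-1]]'
python3 - <<'E'
from h import *
im,d,p=snap('wrist','w2')
from plan import *
pp,r=now();print(pp,r.as_euler('xyz',degrees=True), robot.get_obs()['joint_positions'].round(2))
g=pose(tw(-142,10.5,58),YAW,45); plan([g])
w=im.min(2)>190
hsv=cv2.cvtColor(im,cv2.COLOR_RGB2HSV)
b=(hsv[...,0]>105)&(hsv[...,0]<130)&(hsv[...,1]>120); n,l,s,c=cv2.connectedComponentsWithStats(b.astype(np.uint8)); print(s[1:][s[1:,4]>150])
E
```

```text
time: 2.15
tool_pos: [0.4677, 0.0318, 0.2363]
ee_rot: [-2.364, -0.001, -1.676]
wrist_force: [-0.3, -0.6, -0.7]
width: 0.094
time: 2.65
tool_pos: [0.525, 0.0347, 0.1065]
ee_rot: [-2.365, -0.001, -1.676]
wrist_force: [0.0, -0.8, 0.8]
width: 0.0941
[0.52609238 0.0355342  0.10958355] [-1.35240546e+02 -9.39067679e-03 -9.59531735e+01] [ 0.03 -0.52  2.21 -0.15  0.68  1.78]
[0.24, -0.33, -0.31] [-0.4, 6.9, 84.7] |d|=85 |w|=0.5 rows>=2
[[ 259  158  120   41 3854]]
```

View pics/w2.png

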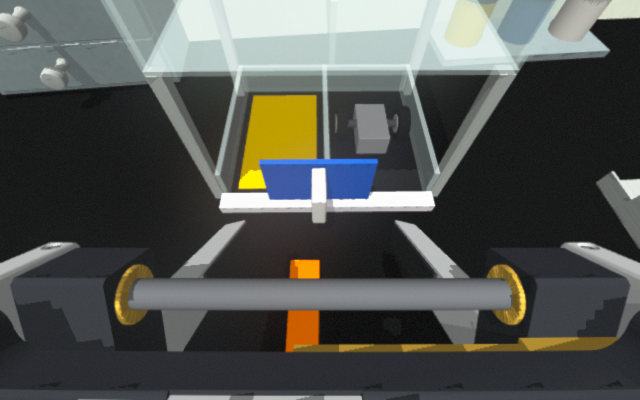

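The view shows the fin at (319,195), centred between the open fingers. The liner's corners are at about (250,95), (317,95) and (240,188). I'll go in, close on the fin and slide.

```bash
python3 -m jog '[[[0,0,0],[0,4,43],-1],[[0,0,0],[0,7,85],-1],[[0,0,0],[0,7,85],-1],[[0,0,0],[0,7,85],-1],[[0,0,0],[0,7,85],0.2]]'
python3 -m jog '[[[0,0,0],[0,0,0],1],[[0,0,0],[0,0,0],1],[[0,0,0],[0,0,0],1],[[0,0,0],[0,0,0],1],[[0,0,0],[0,0,0],1]]'
python3 - <<'E'
from h import *
im,d,p=load('w2'); hsv=cv2.cvtColor(im,cv2.COLOR_RGB2HSV)
y=(hsv[...,0]>20)&(hsv[...,0]<35)&(hsv[...,1]>120)&(hsv[...,2]>100); y[:,:225]=0;y[:,330:]=0;y[:60]=0;y[195:]=0
vv,uu=np.nonzero(y);print(vv.min(),vv.max())
for v in list(range(vv.min(),vv.max()+1,8))+[vv.max()]:
    u=uu[vv==v]; q=plane(p,[(u.min()-.5,v),(u.max()+.5,v)],.007)[:,:2]; print(v,u.min(),u.max(),q.round(4).tolist(),q.mean(0).round(4))
print(plane(p,[(280,vv.min()-.5),(245,vv.max()+.5)],.007).round(4))
E
```

```text
time: 3.2
tool_pos: [0.5813, 0.0327, 0.0472]
ee_rot: [-2.355, 0.001, -1.67]
wrist_force: [-0.2, 0.0, 0.6]
width: 0.0892
time: 3.7
tool_pos: [0.5791, 0.0333, 0.0427]
ee_rot: [-2.361, -0.0, -1.669]
wrist_force: [-1.2, -0.5, -0.4]
width: 0.0494
95 189
95 254 316 [[0.7994, 0.1082], [0.7892, 0.0121]] [0.7943 0.0601]
103 252 316 [[0.7816, 0.1109], [0.7713, 0.0139]] [0.7764 0.0624]
111 251 316 [[0.7643, 0.1121], [0.7541, 0.0156]] [0.7592 0.0638]
119 249 316 [[0.748, 0.1146], [0.7376, 0.0172]] [0.7428 0.0659]
127 248 316 [[0.7321, 0.1157], [0.7218, 0.0188]] [0.727  0.0672]
135 247 316 [[0.7169, 0.1167], [0.7067, 0.0204]] [0.7118 0.0685]
143 246 316 [[0.7022, 0.1176], [0.6921, 0.0218]] [0.6971 0.0697]
151 244 316 [[0.6883, 0.1199], [0.678, 0.0232]] [0.6831 0.0716]
159 243 259 [[0.6747, 0.1208], [0.6723, 0.0987]] [0.6735 0.1097]
167 242 259 [[0.6616, 0.1216], [0.6591, 0.0986]] [0.6604 0.1101]
175 240 261 [[0.6491, 0.1237], [0.6462, 0.0961]] [0.6476 0.1099]
183 238 264 [[0.637, 0.1257], [0.6335, 0.0924]] [0.6353 0.1091]
189 239 251 [[0.6279, 0.1241], [0.6263, 0.1083]] [0.6271 0.1162]
[[0.7962 0.0677 0.007 ]
 [0.6264 0.1162 0.007 ]]
```

```bash
python3 -m jog '[[[0,0,0],[0,0,0],1],[[0,0,0],[0,0,0],1],[[0,0,0],[0,0,0],1],[[0,0,0],[0,0,0],1],[[0,0,0],[0,0,0],1]]'
python3 -m jog '[[[0,0,0],[0,0,0],1],[[0,0,0],[0,0,0],1],[[0,0,0],[0,0,0],1]]'
```

```text
time: 4.2
tool_pos: [0.5791, 0.033, 0.0421]
ee_rot: [-2.362, -0.0, -1.669]
wrist_force: [-0.7, -1.4, 0.1]
width: 0.0114
time: 4.5
tool_pos: [0.5791, 0.0331, 0.0421]
ee_rot: [-2.362, -0.0, -1.669]
wrist_force: [1.2, -1.4, 0.2]
width: 0.011
```

```bash
python3 -m jog '[[[0,0,0],[14,0,0],1],[[0,0,0],[28,0,0],1],[[0,0,0],[42,0,0],1],[[0,0,0],[56,0,0],1],[[0,0,0],[70,0,0],1]]'
python3 -m jog '[[[0,0,0],[0,0,0],1],[[0,0,0],[0,0,0],1]]'
python3 - <<'E'
from h import *
im,d,p=snap('wrist','w3')
E
```

```text
time: 5.0
tool_pos: [0.5724, -0.0363, 0.0422]
ee_rot: [-2.362, 0.001, -1.669]
wrist_force: [6.2, 2.5, -4.2]
width: 0.0104
time: 5.2
tool_pos: [0.5724, -0.0369, 0.0422]
ee_rot: [-2.362, -0.0, -1.67]
wrist_force: [4.9, -1.3, -4.8]
width: 0.0103
```

View pics/w3.png

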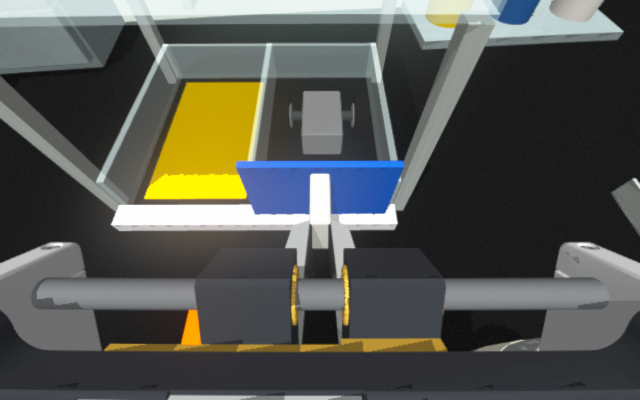

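The fin is gripped and the panel now lies across the axle's bay (238–403), with the left bay open. Fin is at tier y of about −59 mm. I'll nudge it 2 mm further, release, back off and go to look at the scoop.

```bash
sed -i 's/YAW=-5.5; TO=np.array(\[.7075,.0075,0\])/YAW=-5.7; TO=np.array([.7075,.009,0])/' plan.py
python3 -m jog '[[[0,0,0],[1,0,0],1],[[0,0,0],[2,0,0],1],[[0,0,0],[2,0,0],0],[[0,0,0],[2,0,0],0],[[0,0,0],[2,0,0],0]]'
python3 -m jog '[[[0,0,0],[0,0,0],0],[[0,0,0],[0,0,0],0],[[0,0,0],[0,0,0],0]]'
python3 -m jog '[[[0,0,0],[0,0,-40],0],[[0,0,0],[0,0,-80],0],[[0,0,0],[0,0,-110],0],[[0,0,0],[0,0,-110],0]]'
python3 - <<'E'
from plan import *
g=pose((.460,-.3685,.034),-2,45); print(g[0])
plan([pose((.43,-.10,.30),-4,45,0),pose((.40,-.30,.22),-2,45,0),back(g,100),g])
E
```

```text
time: 5.75
tool_pos: [0.5722, -0.0379, 0.0426]
ee_rot: [-2.362, -0.0, -1.668]
wrist_force: [-0.1, 0.9, 0.5]
width: 0.0309
time: 6.05
tool_pos: [0.5721, -0.0384, 0.0424]
ee_rot: [-2.362, -0.0, -1.669]
wrist_force: [0.2, 0.1, -0.1]
width: 0.047
time: 6.45
tool_pos: [0.4963, -0.0314, 0.1263]
ee_rot: [-2.352, -0.002, -1.67]
wrist_force: [0.6, -0.4, 0.9]
width: 0.047
[ 0.47342684 -0.36896888  0.02056497]
[-0.25, -1.25, -1.1] [75.1, -81.6, -164.2] |d|=198 |w|=1.7 rows>=4
[0.0, -1.41, -1.41] [201.6, 67.9, 45.3] |d|=217 |w|=2.0 rows>=5
[0.0, 0.0, 0.0] [66.4, 87.4, 94.6] |d|=145 |w|=0.0 rows>=3
[0.0, 0.0, 0.0] [-0.0, 0.0, 100.0] |d|=100 |w|=0.0 rows>=2
```

```bash
python3 -m jog '[[[0,-1.2,-1.1],[75,-82,-164],-0.2],[[0,-1.2,-1.1],[75,-82,-164],-0.2],[[0,-1.2,-1.1],[75,-82,-164],-0.2],[[0,-1.2,-1.1],[75,-82,-164],-0.2],[[0,-1.2,-1.1],[75,-82,-164],-0.2]]'
python3 -m jog '[[[0,-1.4,-1.4],[202,68,45],-0.2],[[0,-1.4,-1.4],[202,68,45],-0.2],[[0,-1.4,-1.4],[202,68,45],-0.2],[[0,-1.4,-1.4],[202,68,45],-0.2],[[0,-1.4,-1.4],[202,68,45],-0.2]]'
python3 -m jog '[[[0,0,0],[60,40,0],-0.2],[[0,0,0],[60,40,0],-0.2],[[0,0,0],[60,40,0],-0.2]]'
python3 - <<'E'
from h import *
im,d,p=snap('wrist','w4')
from plan import *
pp,r=now();print(pp,r.as_euler('xyz',degrees=True), robot.get_obs()['joint_positions'].round(2))
E
```

```text
time: 6.95
tool_pos: [0.446, -0.1117, 0.3044]
ee_rot: [-2.365, -0.0, -1.644]
wrist_force: [-0.4, 0.4, 0.0]
width: 0.0562
time: 7.45
tool_pos: [0.4126, -0.3095, 0.2109]
ee_rot: [-2.377, 0.013, -1.607]
wrist_force: [-0.2, -0.1, -0.3]
width: 0.0563
time: 7.75
tool_pos: [0.3822, -0.3668, 0.1835]
ee_rot: [-2.376, 0.014, -1.606]
wrist_force: [0.3, 0.8, 0.5]
width: 0.0563
[ 0.38310736 -0.36564955  0.18515975] [-136.07053252    0.7197614   -91.91432995] [-1.4  -0.27  1.89  0.76  1.41  0.12]
```

View pics/w4.png

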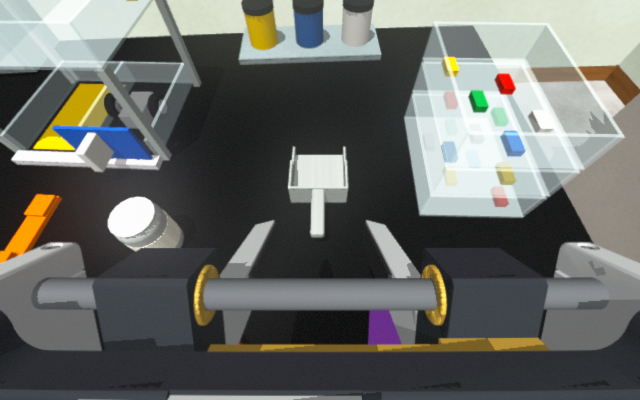

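The wrist view shows the scoop square ahead: bowl at (290–347, 150–203), handle running from about (318,190) to (317,236), between the fingers.

Run:
```python
from h import *
from plan import *
im,d,p=load('w4'); w=im.min(2)>120
P=[]
for v in range(196,242,4):
    u=np.nonzero(w[v,300:338])[0]+300
    if len(u) and len(u)<25:
        q=plane(p,[(u.min()-.5,v),(u.max()+.5,v)],.041); P.append(q.mean(0)); print(v,u.min(),u.max(),q.mean(0).round(4),round(np.linalg.norm(q[0]-q[1]),4))
P=np.array(P); k=np.polyfit(P[:,0],P[:,1],1); print('handle yaw',np.degrees(np.arctan(k[0])), 'y at x=.46',np.polyval(k,.46))
v=np.nonzero(w[200:260,317])[0]+200; print('end row',v.max(), plane(p,[(317,v.max()+.5)],.027), plane(p,[(317,v.max()+.5)],.041),'depth pts',pts(p,[(317,v.max()-8)],[d[v.max()-8,317]]))
# bowl rear corners at z=.041, row where bowl back edge
for v in range(146,206,6):
    u=np.nonzero(w[v,270:370])[0]+270
    if len(u): print('bowl',v,u.min(),u.max())
```

```text
204 311 323 [ 0.4771 -0.3639  0.041 ] 0.0176
208 311 323 [ 0.4709 -0.3637  0.041 ] 0.0174
212 311 323 [ 0.4648 -0.3635  0.041 ] 0.0173
216 311 323 [ 0.4589 -0.3633  0.041 ] 0.0172
220 311 323 [ 0.453  -0.3632  0.041 ] 0.017
224 311 323 [ 0.4472 -0.363   0.041 ] 0.0169
228 311 323 [ 0.4415 -0.3628  0.041 ] 0.0168
232 310 323 [ 0.4359 -0.362   0.041 ] 0.0179
236 312 321 [ 0.4304 -0.3618  0.041 ] 0.0127
handle yaw -2.50376604442821 y at x=.46 -0.3633226539267463
end row 236 [[ 0.43568392 -0.36231222  0.027     ]] [[ 0.42967261 -0.36243779  0.041     ]] depth pts [[ 0.4411403  -0.36281247  0.04176611]]
bowl 146 344 344
bowl 152 292 345
bowl 158 292 345
bowl 164 290 346
bowl 170 289 347
bowl 176 289 347
bowl 182 288 347
bowl 188 288 347
bowl 194 290 346
bowl 200 291 345
```

Run:
```python
from plan import *
g=pose((.466,-.3645,.034),-2.3,55); plan([back(g,90),g])
```

```text
[11.07, 0.76, -0.3] [-2.9, 58.9, 96.7] |d|=113 |w|=11.1 rows>=3
[0.0, 0.0, 0.0] [-0.0, -0.0, 90.0] |d|=90 |w|=0.0 rows>=2
```

```bash
python3 -m jog '[[[11.1,0.8,-0.3],[-3,59,97],-0.2],[[11.1,0.8,-0.3],[-3,59,97],-0.2],[[11.1,0.8,-0.3],[-3,59,97],-0.2],[[11.1,0.8,-0.3],[-3,59,97],-0.2],[[11.1,0.8,-0.3],[-3,59,97],-0.2]]'
python3 - <<'E'
from plan import *
print(robot.get_obs()['joint_positions'].round(2))
g=pose((.466,-.3645,.034),-2.3,55); plan([g])
E
```

```text
time: 8.3
tool_pos: [0.4095, -0.3626, 0.0789]
ee_rot: [-2.179, -0.008, -1.608]
wrist_force: [-0.8, 0.6, 0.8]
width: 0.0563
[-1.46 -0.12  2.12  1.05  1.21 -0.3 ]
[-0.17, -0.13, 0.46] [-0.6, 4.6, 91.1] |d|=91 |w|=0.5 rows>=2
```

```bash
python3 -m jog '[[[0,0,0.4],[-0.5,4.5,40],-0.2],[[0,0,0.4],[-0.5,4.5,70],-0.2],[[0,0,0.4],[-0.5,4.5,91],-0.2],[[0,0,0.4],[-0.5,4.5,91],-0.2],[[0,0,0.4],[-0.5,4.5,91],-0.2]]'
python3 -m jog '[[[0,0,0],[0,0,0],1],[[0,0,0],[0,0,0],1],[[0,0,0],[0,0,0],1],[[0,0,0],[0,0,0],1],[[0,0,0],[0,0,0],1]]'
python3 -m jog '[[[0,0,0],[0,0,0],1],[[0,0,0],[0,0,0],1],[[0,0,0],[0,0,0],1],[[0,0,0],[0,0,0],1]]'
python3 - <<'E'
from plan import *
g=pose((.466,-.3645,.034),-2.3,55); plan([g])
p,r=now(); print(p,r.apply([0,0,-.019])+p)
E
```

```text
time: 8.8
tool_pos: [0.4815, -0.3665, 0.0245]
ee_rot: [-2.178, -0.005, -1.612]
wrist_force: [0.1, -0.2, 0.0]
width: 0.0561
time: 9.3
tool_pos: [0.4803, -0.3656, 0.0221]
ee_rot: [-2.179, -0.002, -1.614]
wrist_force: [0.8, 0.0, -0.5]
width: 0.0199
time: 9.7
tool_pos: [0.4806, -0.3655, 0.022]
ee_rot: [-2.179, -0.001, -1.614]
wrist_force: [-2.5, -0.1, 1.9]
width: 0.0173
[-0.13, -0.17, -0.02] [-0.5, -1.4, 0.2] |d|=2 |w|=0.2 rows>=1
[ 0.48056418 -0.36554817  0.02204212] [ 0.4649913  -0.36486682  0.03290588]
```

```bash
python3 - <<'E'
from plan import *
p,r=now(); print('up150',(r.inv().apply([0,0,150])).round(1))
E
python3 -m jog '[[[0,0,0],[0,-12,-9],1],[[0,0,0],[0,-25,-17],1],[[0,0,0],[0,-50,-34],1],[[0,0,0],[0,-82,-57],1],[[0,0,0],[0,-123,-86],1]]'
python3 -m jog '[[[0,0,0],[0,0,0],1],[[0,0,0],[0,0,0],1],[[0,0,0],[0,0,0],1]]'
python3 - <<'E'
from h import *
im,d,p=snap('scene','s5'); snap('wrist','w5')
a=im[215:345,200:460]; a=cv2.resize(a,None,fx=2,fy=2,interpolation=cv2.INTER_CUBIC)
w=load('w5')[0]; cv2.imwrite('pics/c5.png',np.vstack([cv2.resize(a,(520,260)),w[60:380,60:580]])[:,:,::-1])
from plan import *
print(now()[0],robot.get_obs()['wrist_force'],robot.get_obs()['width'])
E
```

```text
up150 [   0.2 -123.1  -85.8]
time: 10.2
tool_pos: [0.4794, -0.3632, 0.1691]
ee_rot: [-2.184, 0.005, -1.613]
wrist_force: [0.1, -1.3, -1.3]
width: 0.0168
time: 10.5
tool_pos: [0.4798, -0.3638, 0.169]
ee_rot: [-2.182, 0.002, -1.613]
wrist_force: [-0.5, -0.2, -1.8]
width: 0.0173
[ 0.47989363 -0.36387266  0.1687399 ] [-0.10732158  0.19064531 -2.40867135] 0.01728467897643931
```

View pics/c5.png

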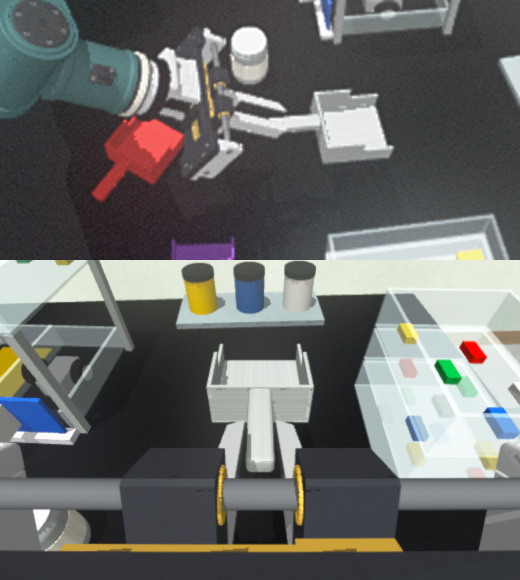

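The scoop is held by its handle. I'll check for droop and the handle's offset using the depth image.

Run:
```python
from h import *
from plan import *
im,d,p=load('w5'); 
P=[]
for v in range(195,268,6):
    q=pts(p,[(320,v)],[d[v,320]])[0]; P.append(q); print(v,q.round(4),im[v,320])
tp,r=now(); g=tp+r.apply([0,0,-.019]); print('grasp',g.round(4))
# target: card frame origin tier(-5,60); heading YAW
G=pose(tw(-5-47,60,7+34+1),YAW,55)
for n,x,z in(('place',-52,42),('above',-52,62),('mouth',-230,72)):
    q=pose(tw(x,60,z),YAW,55); print(n,q[0].round(4))
```

```text
195 [ 0.492  -0.364   0.1833] [219 224 219]
201 [ 0.4854 -0.3637  0.184 ] [221 225 219]
207 [ 0.4794 -0.3635  0.1843] [220 224 219]
213 [ 0.4732 -0.3632  0.1851] [220 225 219]
219 [ 0.4677 -0.363   0.1852] [220 224 220]
225 [ 0.4619 -0.3627  0.1862] [221 226 221]
231 [ 0.4565 -0.3625  0.1868] [221 226 220]
237 [ 0.4512 -0.3623  0.1876] [222 227 221]
243 [ 0.4457 -0.362   0.1891] [223 227 221]
249 [ 0.4417 -0.3619  0.1884] [224 228 223]
255 [ 0.4374 -0.3617  0.1884] [224 230 225]
261 [ 0.4338 -0.3615  0.1875] [223 229 224]
267 [ 0.4334 -0.3615  0.1808] [170 177 169]
grasp [ 0.4643 -0.3633  0.1796]
place [0.6772 0.0723 0.0311]
above [0.6772 0.0723 0.0511]
mouth [0.5001 0.09   0.0611]
```

Run:
```python
from h import *
from plan import *
im,d,p=load('top0'); hsv=cv2.cvtColor(im,cv2.COLOR_RGB2HSV)
v,u=np.mgrid[188:222,205:242]; uv=np.c_[u.ravel(),v.ravel()]; W=pts(p,uv,d[188:222,205:242].ravel()); s=(W[:,2]>.06)&(W[:,2]<.1); print('beaker',W[s].min(0).round(3),W[s].max(0).round(3))
plan([pose((.37,-.25,.17),-3,61),pose((.39,-.05,.15),YAW,61),pose(tw(-290,58,95),YAW,61),pose(tw(-54,58,90),YAW,61),pose(tw(-54,58,43),YAW,61)])
```

```text
beaker [0.452 0.179 0.061] [0.511 0.237 0.086]
[6.02, 0.59, 0.15] [-108.9, 63.0, -75.5] |d|=147 |w|=6.0 rows>=3
[0.0, 2.36, 1.31] [-200.0, 12.9, 18.0] |d|=201 |w|=2.7 rows>=5
[0.0, 0.0, 0.0] [-148.2, 38.4, 44.2] |d|=159 |w|=0.0 rows>=4
[0.0, 0.0, 0.0] [-0.0, -110.0, 208.8] |d|=236 |w|=0.0 rows>=5
[0.0, 0.0, 0.0] [0.0, 41.1, 22.8] |d|=47 |w|=0.0 rows>=1
```

```bash
python3 -m jog '[[[1.2,0,0],[-22,13,-15],1],[[2.4,0.2,0],[-44,25,-30],1],[[3.6,0.4,0],[-65,38,-45],1],[[4.8,0.5,0.1],[-87,50,-60],1],[[6,0.6,0.1],[-109,63,-75],1]]'
python3 -m jog '[[[0,0.5,0.3],[-40,2,4],1],[[0,1,0.5],[-80,5,7],1],[[0,1.4,0.8],[-120,8,11],1],[[0,1.9,1],[-160,10,14],1],[[0,2.4,1.3],[-200,13,18],1]]'
python3 -m jog '[[[0,0,0],[0,0,0],1],[[0,0,0],[0,0,0],1]]'
python3 - <<'E'
from plan import *
print(robot.get_obs()['joint_positions'].round(2))
plan([pose(tw(-290,58,95),YAW,61),pose(tw(-54,58,90),YAW,61)])
E
```

```text
time: 11.1
tool_pos: [0.3872, -0.2502, 0.1611]
ee_rot: [-2.075, -0.002, -1.622]
wrist_force: [0.0, 0.6, -1.9]
width: 0.0174
time: 11.6
tool_pos: [0.4575, -0.1526, 0.1138]
ee_rot: [-2.079, 0.011, -1.65]
wrist_force: [-0.2, 0.4, -2.2]
width: 0.0171
time: 11.8
tool_pos: [0.4578, -0.15, 0.1143]
ee_rot: [-2.079, 0.011, -1.641]
wrist_force: [1.3, -0.4, -2.1]
width: 0.0177
[-1.12 -0.75  2.49  1.08  1.05  0.12]
[0.11, 1.75, 0.26] [-241.7, 43.6, -14.3] |d|=246 |w|=1.8 rows>=5
[0.0, 0.0, 0.0] [-0.0, -110.0, 208.8] |d|=236 |w|=0.0 rows>=5
```

The arm hit its fold limit (q2 and q3 near their ends) because tilt 61 this close to the base is out of reach. I'll rise, use less tilt for the transit, and level out once inside the mouth.

Run:
```python
from plan import *
plan([pose((.42,-.16,.33),YAW,40,0),pose((.42,.09,.33),YAW,40,0),pose(tw(-240,58,115),YAW,40)])
```

```text
[-20.88, 1.68, 0.58] [10.3, -170.6, -137.3] |d|=219 |w|=21.0 rows>=5
[0.0, 0.0, 0.0] [-248.8, 19.0, -16.0] |d|=250 |w|=0.0 rows>=6
[0.0, 0.0, 0.0] [-6.0, 96.7, 218.5] |d|=239 |w|=0.0 rows>=5
```

```bash
python3 -m jog '[[[0,0,0],[2,-35,-27],1],[[-5,0.4,0.2],[4,-69,-55],1],[[-10,0.8,0.3],[6,-102,-82],1],[[-16,1.2,0.5],[8,-136,-110],1],[[-21,1.7,0.6],[10,-171,-137],1]]'
python3 -m jog '[[[0,0,0],[0,0,0],1],[[0,0,0],[0,0,0],1]]'
python3 -m jog '[[[0,0,0],[-30,2,-2],1],[[0,0,0],[-60,5,-4],1],[[0,0,0],[-90,7,-6],1],[[0,0,0],[-120,9,-8],1],[[0,0,0],[-150,11,-10],1]]'
python3 - <<'E'
from plan import *
print(robot.get_obs()['joint_positions'].round(2))
plan([pose((.42,.09,.33),YAW,40,0),pose(tw(-240,58,115),YAW,40)])
E
```

```text
time: 12.3
tool_pos: [0.4175, -0.1632, 0.3355]
ee_rot: [-2.446, -0.005, -1.682]
wrist_force: [0.3, 0.8, -1.1]
width: 0.0174
time: 12.5
tool_pos: [0.4195, -0.1634, 0.3335]
ee_rot: [-2.443, -0.004, -1.678]
wrist_force: [-1.5, 0.8, -3.5]
width: 0.0168
time: 13.0
tool_pos: [0.4281, -0.0106, 0.3295]
ee_rot: [-2.458, -0.002, -1.681]
wrist_force: [0.6, -0.6, -2.4]
width: 0.017
[-0.22 -0.76  1.84  0.07  1.38  1.47]
[0.86, -0.47, -0.39] [-99.1, 14.4, -12.6] |d|=101 |w|=1.1 rows>=3
[0.0, 0.0, 0.0] [-6.0, 96.7, 218.5] |d|=239 |w|=0.0 rows>=5
```

```bash
python3 -m jog '[[[0,0,0],[-25,0,5],1],[[0,0,0],[-50,5,10],1],[[0,0,0],[-75,10,10],1],[[0,0,0],[-99,15,10],1],[[0,0,0],[-99,15,10],1]]'
python3 - <<'E'
from plan import *
print(robot.get_obs()['joint_positions'].round(2))
plan([pose(tw(-240,58,115),YAW,40)])
E
```

```text
time: 13.5
tool_pos: [0.4325, 0.0913, 0.3104]
ee_rot: [-2.462, -0.005, -1.671]
wrist_force: [0.2, 0.5, -1.9]
width: 0.0169
[ 0.29 -0.67  1.84 -0.25  1.34  1.94]
[1.05, -0.26, 0.17] [-4.6, 90.0, 197.2] |d|=217 |w|=1.1 rows>=5
```

```bash
python3 -m jog '[[[0.2,0,0],[-1,18,39],1],[[0.4,0,0],[-2,36,79],1],[[0.6,0,0],[-3,54,118],1],[[0.8,0,0],[-4,72,158],1],[[1,-0.2,0.2],[-4.6,90,197],1]]'
python3 -m jog '[[[0,0,0],[0,0,0],1],[[0,0,0],[0,0,0],1]]'
python3 - <<'E'
from h import *
im,d,p=snap('wrist','w6')
from plan import *
print(robot.get_obs()['joint_positions'].round(2))
plan([pose(tw(-240,58,115),YAW,40),pose(tw(-150,58,100),YAW,52),pose(tw(-54,58,90),YAW,61),pose(tw(-54,58,43),YAW,61)])
E
```

```text
time: 14.0
tool_pos: [0.4889, 0.0837, 0.1024]
ee_rot: [-2.439, 0.001, -1.681]
wrist_force: [0.8, -0.6, -2.0]
width: 0.0167
time: 14.2
tool_pos: [0.4893, 0.0843, 0.1048]
ee_rot: [-2.439, -0.0, -1.681]
wrist_force: [0.0, 0.5, -1.1]
width: 0.0169
[ 0.22 -0.53  2.18 -0.29  0.83  2.02]
[-0.59, -0.27, -0.45] [-3.5, 8.9, 2.9] |d|=10 |w|=0.8 rows>=1
[12.0, 0.0, -0.0] [-0.0, -63.3, 68.9] |d|=94 |w|=12.0 rows>=2
[9.0, 0.0, 0.0] [-0.0, -54.2, 81.6] |d|=98 |w|=9.0 rows>=2
[0.0, 0.0, 0.0] [0.0, 41.1, 22.8] |d|=47 |w|=0.0 rows>=1
```

View pics/w6.png

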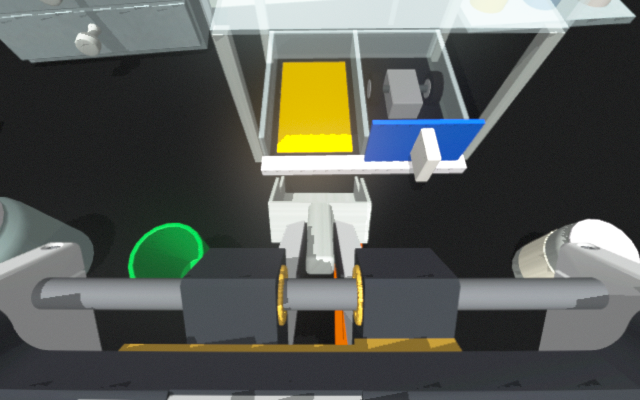

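The scoop at (320,205) is lined up with the liner at (315,105), and the gate's fin at (427,150) is clear. Next I work out the straight-in moves.

Run:
```python
from plan import *
plan([pose(tw(-150,58,103),YAW,52)])
```

```text
[11.41, -0.32, -0.42] [-4.4, -55.6, 70.2] |d|=90 |w|=11.4 rows>=2
```

```bash
python3 -m jog '[[[2.3,0,-0.1],[-2,-11,14],1],[[4.6,-0.1,-0.2],[-4,-22,28],1],[[6.8,-0.2,-0.2],[-4.4,-33,42],1],[[9.1,-0.3,-0.3],[-4.4,-44,56],1],[[11.4,-0.3,-0.4],[-4.4,-56,70],1]]'
python3 -m jog '[[[0,0,0],[0,0,0],1],[[0,0,0],[0,0,0],1]]'
python3 - <<'E'
from plan import *
print(robot.get_obs()['joint_positions'].round(2))
plan([pose(tw(-54,58,90),YAW,61)])
E
```

```text
time: 14.75
tool_pos: [0.5815, 0.0818, 0.0958]
ee_rot: [-2.227, 0.002, -1.669]
wrist_force: [1.0, -1.1, -1.3]
width: 0.0169
time: 14.95
tool_pos: [0.5796, 0.0817, 0.0934]
ee_rot: [-2.233, 0.0, -1.669]
wrist_force: [-0.1, 0.1, -1.1]
width: 0.0167
[ 0.19 -0.34  2.22 -0.56  0.43  2.27]
[8.92, 0.08, 0.02] [1.8, -49.7, 84.3] |d|=98 |w|=8.9 rows>=2
```

```bash
python3 -m jog '[[[1.8,0,0],[0.5,-10,17],1],[[3.6,0,0],[0.8,-20,34],1],[[5.4,0,0],[1,-30,51],1],[[7.2,0,0],[1.5,-40,68],1],[[8.9,0,0],[1.8,-50,84],1]]'
python3 -m jog '[[[0,0,0],[0,0,0],1],[[0,0,0],[0,0,0],1]]'
python3 - <<'E'
from h import *
im,d,p=snap('wrist','w7')
from plan import *
print(robot.get_obs()['joint_positions'].round(2))
for v in range(185,266,10): print(v,pts(p,[(320,v)],[d[v,320]])[0].round(4),im[v,320])
plan([pose(tw(-54,58,90),YAW,61),pose(tw(-54,58,43),YAW,61)])
E
```

```text
time: 15.45
tool_pos: [0.6742, 0.0601, 0.0974]
ee_rot: [-2.109, 0.007, -1.649]
wrist_force: [1.0, -0.5, -2.1]
width: 0.0169
time: 15.65
tool_pos: [0.6734, 0.0604, 0.0969]
ee_rot: [-2.11, 0.007, -1.649]
wrist_force: [-0.1, -0.1, -1.8]
width: 0.0172
[ 0.08 -0.13  2.14 -0.91  0.17  2.57]
185 [0.6125 0.065  0.186 ] [149 162 161]
195 [0.6135 0.065  0.1796] [147 159 159]
205 [0.6134 0.065  0.1738] [118 125 126]
215 [0.6737 0.0607 0.1019] [85 88 85]
225 [0.6604 0.0617 0.106 ] [83 86 83]
235 [0.6496 0.0626 0.1083] [83 87 83]
245 [0.6378 0.0635 0.113 ] [80 84 81]
255 [0.6285 0.0642 0.1155] [83 87 83]
265 [0.624  0.0646 0.1115] [141 145 142]
[1.96, 1.28, 0.27] [-9.8, 12.1, 10.1] |d|=19 |w|=2.4 rows>=1
[0.0, 0.0, 0.0] [0.0, 41.1, 22.8] |d|=47 |w|=0.0 rows>=1
```

View pics/w7.png

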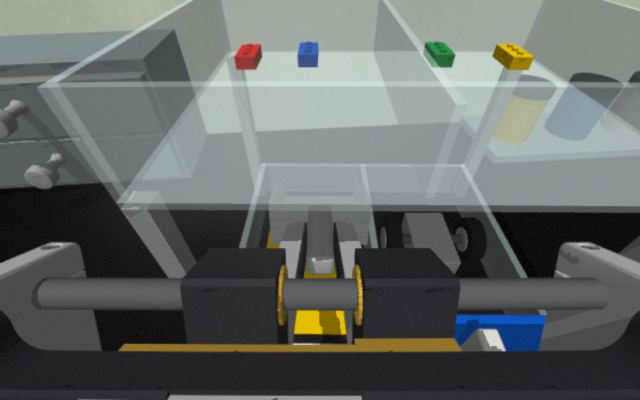

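The scoop is inside under the roof, over the liner. The arm is against the q5 and q6 limits at this tilt, about 10 mm too far right, and the scoop has drooped nose-down in the grip. A smaller tilt relieves the wrist, and pressing the nose on the floor will level the scoop.

Run:
```python
from plan import *
p,r=now(); a=pose(tw(-58,59,82),YAW,53); b=pose(tw(-57,59,65),YAW,50)
plan([a,b])
```

```text
[-6.04, 1.26, 0.36] [-10.8, 23.7, 10.7] |d|=28 |w|=6.2 rows>=1
[-3.0, 0.0, 0.0] [-0.0, 14.0, 11.0] |d|=18 |w|=3.0 rows>=1
```

```bash
python3 -m jog '[[[0,0.3,0],[-2,8,4],1],[[-1.5,0.6,0.1],[-4,14,7],1],[[-3,0.9,0.2],[-6,19,9],1],[[-4.5,1.2,0.3],[-8,22,10],1],[[-6,1.2,0.4],[-11,24,11],1]]'
python3 -m jog '[[[0,0,0],[0,0,0],1],[[0,0,0],[0,0,0],1]]'
python3 - <<'E'
from plan import *
print(robot.get_obs()['joint_positions'].round(2))
plan([pose(tw(-57,59,65),YAW,50)])
E
```

```text
time: 16.2
tool_pos: [0.6703, 0.0728, 0.0681]
ee_rot: [-2.22, 0.0, -1.669]
wrist_force: [-0.4, -1.7, 0.2]
width: 0.0167
time: 16.4
tool_pos: [0.6711, 0.0725, 0.0693]
ee_rot: [-2.216, 0.001, -1.669]
wrist_force: [-0.1, -0.8, -0.3]
width: 0.0167
[ 0.12 -0.08  2.08 -0.67  0.28  2.36]
[-3.01, 0.1, 0.0] [0.6, 13.1, 10.0] |d|=17 |w|=3.0 rows>=1
```

```bash
python3 -m jog '[[[-0.6,0,0],[0,3,2],1],[[-1.2,0,0],[0,5,4],1],[[-1.8,0,0],[0,8,6],1],[[-2.4,0,0],[0,11,8],1],[[-3,0,0],[0.6,13,10],1]]'
python3 - <<'E'
from plan import *
print(robot.get_obs()['joint_positions'].round(2),robot.get_obs()['wrist_torque'].round(2))
plan([pose(tw(-55,59,52),YAW,49),pose(tw(-54,59,42),YAW,49)])
E
```

```text
time: 16.9
tool_pos: [0.6708, 0.0715, 0.052]
ee_rot: [-2.271, 0.001, -1.669]
wrist_force: [-1.9, 0.5, 0.8]
width: 0.0164
[ 0.11 -0.05  2.06 -0.54  0.32  2.23] [0.05 0.3  0.03]
[-0.9, 0.08, -0.01] [-0.4, 8.3, 9.6] |d|=13 |w|=0.9 rows>=1
[0.0, 0.0, 0.0] [-0.0, 6.9, 7.3] |d|=10 |w|=0.0 rows>=1
```

```bash
python3 -m jog '[[[0,0,0],[0,2,2],1],[[-0.3,0,0],[0,4,4],1],[[-0.6,0,0],[0,6,6],1],[[-0.9,0,0],[0,8,8],1],[[-0.9,0,0],[0,8.3,9.6],1]]'
python3 -m jog '[[[0,0,0],[0,1.4,1.5],1],[[0,0,0],[0,2.8,3],1],[[0,0,0],[0,4.2,4.5],1],[[0,0,0],[0,4.2,4.5],1]]'
python3 - <<'E'
from h import *
im,d,p=snap('wrist','w8')
from plan import *
print(robot.get_obs()['joint_positions'].round(2),robot.get_obs()['wrist_torque'].round(2))
for v in range(215,275,6): print(v,pts(p,[(320,v)],[d[v,320]])[0].round(4),im[v,320])
pp,r=now(); g=pp+r.apply([0,0,-.019]); print('grasp in tier',R.from_euler('z',-YAW,degrees=True).apply(g-TO).round(4))
E
```

```text
time: 17.4
tool_pos: [0.6729, 0.0712, 0.0395]
ee_rot: [-2.286, 0.001, -1.67]
wrist_force: [-0.8, -0.2, 1.2]
width: 0.0164
time: 17.8
tool_pos: [0.6735, 0.0712, 0.0333]
ee_rot: [-2.286, 0.001, -1.669]
wrist_force: [-1.1, 0.6, 1.4]
width: 0.0163
[ 0.11 -0.01  2.05 -0.56  0.3   2.25] [ 0.04  0.29 -0.02]
215 [0.6653 0.0723 0.0528] [128 132 127]
221 [0.6604 0.0728 0.0529] [130 135 129]
227 [0.6556 0.0733 0.0532] [130 133 129]
233 [0.6507 0.0738 0.0538] [130 134 130]
239 [0.6468 0.0742 0.0529] [132 136 130]
245 [0.6419 0.0747 0.0541] [143 145 142]
251 [0.638  0.0751 0.0535] [221 225 221]
257 [0.6336 0.0755 0.0542] [222 227 221]
263 [0.6296 0.0759 0.0542] [222 227 222]
269 [0.6274 0.0761 0.0501] [156 162 157]
grasp in tier [-0.0543  0.0585  0.046 ]
```

View pics/w8.png

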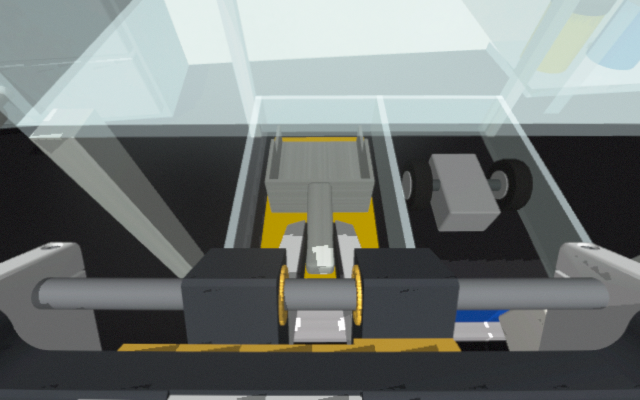

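The scoop is centred on the liner (yellow visible around it), with the handle towards the mouth and about 2° from level. I'll lower the last 4 mm and release.

```bash
python3 -m jog '[[[0,0,0],[0,1.5,1.3],1],[[0,0,0],[0,3,2.6],1],[[0,0,0],[0,3.8,3.3],1],[[0,0,0],[0,3.8,3.3],1]]'
python3 -m jog '[[[0,0,0],[0,0,0],0.6],[[0,0,0],[0,0,0],0.4],[[0,0,0],[0,0,0],0.2],[[0,0,0],[0,0,0],0.2],[[0,0,0],[0,0,0],0.2]]'
python3 - <<'E'
from h import *
im,d,p=snap('wrist','w9')
from plan import *
for v in range(215,285,6): print(v,pts(p,[(320,v)],[d[v,320]])[0].round(4),im[v,320])
E
```

```text
time: 18.25
tool_pos: [0.6734, 0.0712, 0.0283]
ee_rot: [-2.286, 0.001, -1.669]
wrist_force: [-1.0, 0.4, 0.8]
width: 0.0162
time: 18.75
tool_pos: [0.6737, 0.0712, 0.0289]
ee_rot: [-2.285, 0.001, -1.67]
wrist_force: [0.3, 0.3, 0.1]
width: 0.0372
215 [0.6661 0.0723 0.0474] [132 135 129]
221 [0.6609 0.0728 0.0479] [131 134 128]
227 [0.657  0.0732 0.0467] [133 135 130]
233 [0.6517 0.0737 0.0478] [134 138 133]
239 [0.6468 0.0742 0.0488] [134 137 130]
245 [0.6427 0.0746 0.0483] [149 152 145]
251 [0.6382 0.0751 0.0489] [224 228 223]
257 [0.6343 0.0755 0.0487] [224 229 223]
263 [0.631  0.0758 0.0469] [225 229 223]
269 [0.6277 0.0761 0.0453] [157 162 155]
275 [0.6271 0.0762 0.0368] [148 140 105]
281 [0.5842 0.0804 0.1445] [101 103 105]
```

```bash
python3 -m jog '[[[0,0,0],[0,0,-10],0.2],[[0,0,0],[0,0,-25],0.2],[[0,0,0],[0,0,-60],0.2],[[0,0,0],[0,0,-100],0.2],[[0,0,0],[0,0,-140],0.2]]'
python3 -m jog '[[[0,0,0],[0,0,0],0],[[0,0,0],[0,0,0],0]]'
python3 - <<'E'
from h import *
im,d,p=snap('wrist','w10')
from plan import *
print(robot.get_obs()['joint_positions'].round(2))
f=(np.array([.5721,-.0384,.0424]),R.from_euler('xyz',[-2.362,0,-1.669])); plan([back(f,110),f])
# fin by depth
v,u=np.mgrid[100:400,320:640]; uv=np.c_[u.ravel(),v.ravel()]; W=pts(p,uv,d[100:400,320:640].ravel()); T=R.from_euler('z',-YAW,degrees=True).apply(W-TO)
s=(abs(W[:,2]-.075)<.004)&(im[uv[:,1],uv[:,0]].min(1)>140)&(T[:,0]<-.113)&(T[:,0]>-.16)&(T[:,1]<0)&(T[:,1]>-.1); print('fin top tier',s.sum(),T[s].mean(0).round(4),T[s].min(0).round(3),T[s].max(0).round(3))
E
```

```text
time: 19.3
tool_pos: [0.5666, 0.0816, 0.121]
ee_rot: [-2.286, 0.001, -1.669]
wrist_force: [0.5, 0.2, 0.4]
width: 0.0375
time: 19.5
tool_pos: [0.5683, 0.082, 0.1224]
ee_rot: [-2.282, 0.002, -1.669]
wrist_force: [-0.7, -0.1, -0.9]
width: 0.0466
[ 0.18 -0.4   2.17 -0.39  0.58  2.1 ]
[-4.4, 0.04, -0.06] [119.1, 40.1, -46.7] |d|=134 |w|=4.4 rows>=3
[0.0, 0.0, 0.0] [-0.0, 0.0, 110.0] |d|=110 |w|=0.0 rows>=3
fin top tier 466 [-0.13   -0.0583  0.0752] [-0.146 -0.066  0.073] [-0.113 -0.052  0.077]
```

View pics/w10.png

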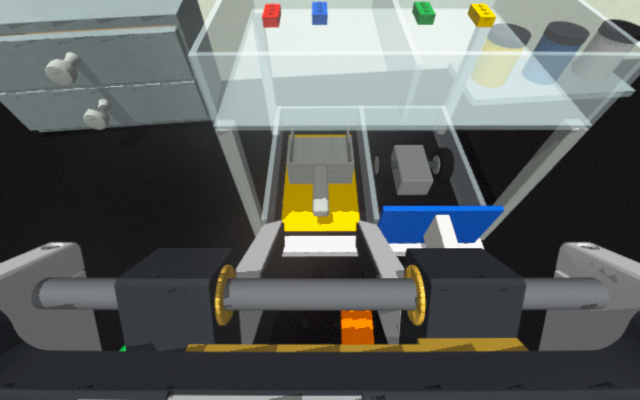

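The scoop lies at (320,165) on the liner, handle towards the mouth; the gate's fin is at (440,232). I'm going back to the fin. All 12 views are used, so later checks are numeric.

```bash
python3 -m jog '[[[0,0,0],[0,0,-40],0],[[-1.5,0,0],[40,13,-47],0],[[-3,0,0],[80,27,-47],0],[[-4.4,0,0],[119,40,-47],0],[[-4.4,0,0],[119,40,-47],0]]'
python3 -m jog '[[[0,0,0],[0,0,0],0],[[0,0,0],[0,0,0],0]]'
python3 - <<'E'
from plan import *
f=(np.array([.5721,-.0384,.0424]),R.from_euler('xyz',[-2.362,0,-1.669])); plan([f])
E
```

```text
time: 20.05
tool_pos: [0.4941, -0.0333, 0.1181]
ee_rot: [-2.367, 0.002, -1.673]
wrist_force: [-0.2, -0.6, 0.3]
width: 0.047
time: 20.25
tool_pos: [0.495, -0.0315, 0.1192]
ee_rot: [-2.365, 0.002, -1.672]
wrist_force: [-0.5, -0.4, 1.2]
width: 0.047
[0.19, -0.03, -0.18] [-0.8, -1.5, 109.1] |d|=109 |w|=0.3 rows>=3
```

```bash
python3 -m jog '[[[0,0,0],[0,-1,30],0],[[0,0,0],[-1,-1.5,60],0],[[0,0,0],[-1,-1.5,90],0],[[0,0,0],[-1,-1.5,109],0],[[0,0,0],[-1,-1.5,109],0]]'
python3 -m jog '[[[0,0,0],[0,0,0],1],[[0,0,0],[0,0,0],1],[[0,0,0],[0,0,0],1],[[0,0,0],[0,0,0],1],[[0,0,0],[0,0,0],1]]'
python3 -m jog '[[[0,0,0],[0,0,0],1],[[0,0,0],[0,0,0],1],[[0,0,0],[0,0,0],1]]'
python3 - <<'E'
from plan import *
pp,r=now(); g=pp+r.apply([0,0,-.019]); t=R.from_euler('z',-YAW,degrees=True).apply(g-TO); print('grasp in tier',t.round(4))
plan([(pp+tw(0,60-t[1]*1000,0)-TO,r)])
E
```

```text
time: 20.75
tool_pos: [0.5719, -0.0353, 0.0401]
ee_rot: [-2.37, 0.002, -1.666]
wrist_force: [-0.0, -0.2, -0.1]
width: 0.0472
time: 21.25
tool_pos: [0.5728, -0.0375, 0.0456]
ee_rot: [-2.36, 0.001, -1.67]
wrist_force: [-1.0, 0.4, 2.1]
width: 0.0119
time: 21.55
tool_pos: [0.573, -0.0375, 0.0455]
ee_rot: [-2.361, 0.001, -1.67]
wrist_force: [-6.5, 0.5, 5.4]
width: 0.0105
grasp in tier [-0.1426 -0.0596  0.059 ]
[0.0, 0.0, 0.0] [-119.6, 0.0, 0.1] |d|=120 |w|=0.0 rows>=3
```

```bash
python3 -m jog '[[[0,0,0],[-12,0,0],1],[[0,0,0],[-24,0,0],1],[[0,0,0],[-36,0,0],1],[[0,0,0],[-48,0,0],1],[[0,0,0],[-60,0,0],1]]'
python3 -m jog '[[[0,0,0],[-12,0,0],1],[[0,0,0],[-24,0,0],1],[[0,0,0],[-36,0,0],1],[[0,0,0],[-48,0,0],1],[[0,0,0],[-60,0,0],1]]'
python3 -m jog '[[[0,0,0],[0,0,0],1],[[0,0,0],[0,0,0],1]]'
python3 - <<'E'
from plan import *
pp,r=now(); g=pp+r.apply([0,0,-.019]); t=R.from_euler('z',-YAW,degrees=True).apply(g-TO); print('grasp in tier',t.round(4), robot.get_obs()['wrist_force'],robot.get_obs()['joint_positions'].round(2))
E
```

```text
time: 22.05
tool_pos: [0.5787, 0.0223, 0.0455]
ee_rot: [-2.361, 0.0, -1.67]
wrist_force: [-8.3, -1.2, 6.8]
width: 0.0106
time: 22.55
tool_pos: [0.5844, 0.0821, 0.0454]
ee_rot: [-2.361, 0.001, -1.67]
wrist_force: [-8.8, -1.4, 8.3]
width: 0.0103
time: 22.75
tool_pos: [0.5845, 0.0831, 0.0454]
ee_rot: [-2.361, 0.002, -1.668]
wrist_force: [-9.2, 2.0, 7.5]
width: 0.0109
grasp in tier [-0.1431  0.0615  0.0589] [-9.16995693  2.04489881  7.47036522] [ 0.16 -0.23  2.16 -0.4   0.47  2.12]
```

Now I'll release, back off and check the gate, scoop and bystanders numerically.

```bash
python3 -m jog '[[[0,0,0],[0,0,0],0.4],[[0,0,0],[0,0,0],0.2],[[0,0,0],[0,0,0],0],[[0,0,0],[0,0,0],0],[[0,0,0],[0,0,0],0]]'
python3 -m jog '[[[0,0,0],[0,0,0],0],[[0,0,0],[0,0,-30],0],[[0,0,0],[0,0,-70],0],[[0,0,0],[0,0,-105],0],[[0,0,0],[0,0,-140],0]]'
python3 -m jog '[[[0,0,0],[0,-30,-20],0],[[0,0,0],[0,-70,-40],0],[[0,0,0],[0,-100,-50],0],[[0,0,0],[0,-100,-50],0],[[0,0,0],[0,-100,-50],0]]'
python3 - <<'E'
from h import *
from plan import *
im,d,p=snap('wrist','w11'); snap('scene','s11'); snap('top','t11')
inv=lambda W:R.from_euler('z',-YAW,degrees=True).apply(W-TO)
v,u=np.mgrid[0:400,0:640]; uv=np.c_[u.ravel(),v.ravel()]; W=pts(p,uv,d.ravel()); T=inv(W); I=im.reshape(-1,3)
s=(abs(W[:,2]-.075)<.004)&(I.min(1)>140)&(T[:,0]<-.113)&(T[:,0]>-.16)&(abs(T[:,1])<.1); print('fin tier',s.sum(),T[s].mean(0).round(4),T[s].min(0).round(3),T[s].max(0).round(3))
hsv=cv2.cvtColor(im,cv2.COLOR_RGB2HSV).reshape(-1,3)
b=(hsv[:,0]>105)&(hsv[:,0]<130)&(hsv[:,1]>120)&(abs(T[:,0]+.108)<.012)&(W[:,2]<.09)&(abs(T[:,1])<.14); print('panel tier y',b.sum(),np.percentile(T[b,1],[1,50,99]).round(4))
c=(T[:,0]>-.095)&(T[:,0]<.085)&(T[:,1]>5e-3)&(T[:,1]<.115)&(T[:,2]>.03)&(T[:,2]<.056)&(np.ptp(I.astype(int),1)<25); print('scoop above floor',c.sum(),T[c].mean(0).round(4),np.percentile(T[c],[1,99],axis=0).round(4).tolist())
h=c&(T[:,0]<-.03)&(abs(T[:,1]-.06)<.02)
if h.sum()>10: print('handle',T[h].mean(0).round(4),np.polyfit(T[h,0],T[h,2],1).round(3), T[h,0].min())
im,d,p=load('top0'); im2,d2,p2=load('t11')
def cen(im,box,f):
    x0,y0,x1,y1=box; m=f(im[y0:y1,x0:x1]); return np.array([np.nonzero(m)[1].mean()+x0,np.nonzero(m)[0].mean()+y0])
H=lambda a:cv2.cvtColor(a,cv2.COLOR_RGB2HSV)
for n,box,f in(('sep',(258,185,292,242),lambda a:(H(a)[...,0]<18)&(H(a)[...,1]>150)),('tin',(320,200,355,232),lambda a:a.min(2)>120),('beaker',(205,190,240,220),lambda a:(H(a)[...,0]>45)&(H(a)[...,0]<85)&(H(a)[...,1]>80)),('jar',(155,178,195,213),lambda a:a.min(2)>120)):
    print(n,cen(im,box,f).round(1),cen(im2,box,f).round(1))
o=robot.get_obs(); print(o['time'],o['wrist_force'],o['tool_pos'])
E
```

```text
time: 23.25
tool_pos: [0.5844, 0.0818, 0.0444]
ee_rot: [-2.363, 0.001, -1.67]
wrist_force: [0.2, 0.1, -0.1]
width: 0.0459
time: 23.75
tool_pos: [0.4854, 0.0915, 0.145]
ee_rot: [-2.362, 0.001, -1.67]
wrist_force: [-0.5, 0.4, 0.5]
width: 0.047
time: 24.25
tool_pos: [0.5221, 0.0878, 0.2498]
ee_rot: [-2.363, 0.001, -1.67]
wrist_force: [-0.7, 0.8, -1.1]
width: 0.047
fin tier 260 [-0.1326  0.0624  0.0753] [-0.151  0.056  0.071] [-0.113  0.069  0.078]
panel tier y 1340 [0.0076 0.0547 0.1142]
scoop above floor 659 [-0.0368  0.0595  0.0443] [[-0.0845, 0.0199, 0.0308], [-0.014, 0.0989, 0.049]]
handle [-0.0586  0.0595  0.0472] [-0.003  0.047] -0.08557659523206115
sep [274.7 213.4] [275.1 201.1]
tin [337.5 216.7] [337.5 216.7]
beaker [224.6 205.9] [225.  200.4]
jar [172.1 194.5] [172.1 194.5]
24.4 [-0.29113361  0.40911291  0.14688448] [0.52112859 0.0878312  0.24696756]
```

The gate is about 1–2 mm off square, and the scoop is level and centred. The separator and beaker shifts may just be the arm blocking the view, so I'll move the arm aside and measure again.

```bash
python3 -m jog '[[[0,0,0],[0,-60,-60],0],[[-8,0,0],[40,-60,-70],0],[[-16,0,0],[90,-60,-70],0],[[-16,0,0],[140,-60,-70],0],[[-16,0,0],[190,-60,-70],0]]'
python3 -m jog '[[[0,0,0],[50,0,0],0],[[0,0,0],[100,0,0],0],[[0,0,0],[150,0,0],0],[[0,0,0],[200,0,0],0],[[0,0,0],[200,0,0],0]]'
python3 - <<'E'
from h import *
snap('scene','s12'); snap('top','t12'); H=lambda a:cv2.cvtColor(a,cv2.COLOR_RGB2HSV)
def cen(im,box,f):
    x0,y0,x1,y1=box; m=f(im[y0:y1,x0:x1]); return np.array([np.nonzero(m)[1].mean()+x0,np.nonzero(m)[0].mean()+y0,m.sum()]).round(1)
org=lambda a:(H(a)[...,0]<18)&(H(a)[...,1]>150); grn=lambda a:(H(a)[...,0]>45)&(H(a)[...,0]<85)&(H(a)[...,1]>80)
for a,b,L in(('top0','t12',(('sep',(250,180,300,245),org),('beaker',(205,190,240,220),grn))),('scene0','s12',(('sep',(290,190,345,218),org),('beaker',(300,148,332,185),grn)))):
    for n,box,f in L: print(a,n,cen(load(a)[0],box,f),cen(load(b)[0],box,f))
E
```

```text
time: 24.9
tool_pos: [0.4979, -0.0958, 0.341]
ee_rot: [-2.643, 0.002, -1.668]
wrist_force: [1.1, 0.2, 0.3]
width: 0.0472
time: 25.4
tool_pos: [0.4758, -0.2989, 0.3366]
ee_rot: [-2.648, 0.005, -1.679]
wrist_force: [-0.6, 0.3, -1.2]
width: 0.0469
top0 sep [274.7 213.4 509. ] [274.7 213.4 506. ]
top0 beaker [224.6 205.9 429. ] [224.5 205.8 430. ]
scene0 sep [316.2 204.4 113. ] [337. 205.   1.]
scene0 beaker [315.6 166.  324. ] [nan nan  0.]<stdin>:4: RuntimeWarning: Mean of empty slice.
  ret = ret.dtype.type(ret / rcount)
```

With a clear top view, the separator and beaker are where they started. The arm is free of everything, so I'm handing in.

```bash
python3 -c "
from bench import close_job,robot
print(robot.get_obs()['qvel'].round(3)); print(close_job())"
```

```text
[ 0.049 -0.038 -0.006  0.006  0.002 -0.001]
the job is handed in; nothing more can be done
None
```

The job is done and handed in at about 25 s of robot time; no verdict was reported. I slid the gate clear of the liner's bay, put the scoop in on the liner with its handle towards the mouth, let it go, and slid the gate back across.

**Final measurements**
- **Gate:** the fin measured at tier y of about +62 mm and the panel's middle at +61 mm. Square is +60 mm ±10.
- **Scoop:** it lies level, with the handle top at 47–48 mm (48 expected) and no measurable slope. It is about 0.5 mm off the bay's centre sideways and about 1 mm off lengthways.
- **Bystanders:** the tin, jar, beaker and separator sit at the same pixels in the top view as at the start, within about 0.1 px. I checked the axle only by eye, in the picture taken after the scoop was released and before the gate was slid back.
- **Arm:** it was up and clear of everything, with about 1 N or less of wrist force.

**What went wrong or disagreed**
- The first carrying pose was out of reach, so I re-routed with less tilt.
- The scoop drooped about 17° nose-down in the grip. I levelled it by pressing its nose gently onto the floor before release.
- A first bystander check showed the separator and beaker shifted, because the arm was blocking the top view; it cleared once the arm moved away. The same check from the scene camera failed because the arm blocked that view too.

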